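# Bring the red tin to the front of the spice carousel

### The job

Turn the spice carousel on the galley counter by gently pushing its scalloped rim with the fingertips until the tin with the red lid stands in the middle of the open front of the wooden rack (the side opposite the rack's back rail), then take the hand away. Do not touch, lift or tip any of the tins: they ride round standing in their cups. Leave the other things on the counter where they are.

Things in the scene. Friction and masses are not known exactly. Their poses are not given: they have to be found in the camera images.
- rack: Dark wooden board 280 x 280 mm, 12 mm thick, fixed to the counter; origin at the centre of its underside. Rails 10 mm wide, tops 40 mm above the counter, run along its back edge (+x of its frame) and the back part of both sides (frame x 20 to 130 mm, inner faces at y = +-130 mm). Its front (-x of its frame, roughly towards the robot) is open, without rails.
- carousel: Pale wooden turntable, turning about the rack's centre both ways without end stops on a light bearing (about 1 N at the rim); it stays where it is left. Six round cups in a ring, axes 88 mm from the turning axis, at 0, 60, 120, ... degrees from its frame's +x. Low hub dome, top 46 mm above the counter. Origin on the turning axis, 12 mm above the counter; the frame turns with it, z up.
- cup_wall (a point): Outermost point of the rim, on the wall of the cup at 0 degrees, 124 mm from the turning axis, 34 mm above the counter. Every cup is 72 mm across outside (walls 18 to 44 mm above the counter) and 54 mm inside, 14 mm deep, floor 30 mm above the counter.
- notch (a point): Point in the notch of the rim between the cups at 0 and 60 degrees (so at 30 degrees), 116 mm from the turning axis, 34 mm above the counter. Six such notches, 60 degrees apart, open above and outwards, each take a fingertip, to push a cup's outer wall sideways. A 46 mm wide disc just fits between the cups here; the web between the cups begins 78 mm from the axis.
- tin_red: The tin to bring to the front: steel tin 48 mm across and 52 mm high with a flat red lid, loose in a cup of the carousel. Origin: centre of its underside, z up. Tins stand on the cup floors, so their tops are 82 mm above the counter.
- tin_green: Steel tin 48 mm across and 52 mm high with a flat green lid, loose in a cup of the carousel. Origin: centre of its underside, z up.
- tin_yellow: Steel tin 48 mm across and 52 mm high with a flat yellow lid, loose in a cup of the carousel. Origin: centre of its underside, z up.
- tin_black: Steel tin 48 mm across and 52 mm high with a flat black lid, loose in a cup of the carousel. Origin: centre of its underside, z up.
- tin_white: Steel tin 48 mm across and 52 mm high with a flat white lid, loose in a cup of the carousel. Origin: centre of its underside, z up.
- remote: Black remote control lying on the counter, 160 x 44 x 18 mm, long side along its x; origin at the centre of its underside.
- tumbler: Blue plastic tumbler, 76 mm across, 95 mm high; origin at the centre of its underside.
- mug: White mug, 82 mm across, 90 mm high, handle at +y; origin at the centre of its underside.
- soap: Amber soap bottle, 60 mm across, 170 mm high, orange cap; origin at the centre of its underside.
There are look-alikes about, which are no part of the job. Leave any purple look-alike of the tin_white alone.

How it is judged (in metres and radians):
On the way:
1. the fingers push the carousel (contact force between the fingers and carousel above 0.1 N).
At the end, for the whole second after the job is handed in: The red-lidded tin stands at the rack's open front, its centre within 18 mm (about 12 degrees of turn) of the rack's front-to-back centre line, and all five tins stand upright in their cups, at rest (x of tin_red in the frame of rack below -0.07 m and y of tin_red in the frame of rack between -0.018 and 0.018 m and horizontal distance between tin_red and carousel between 0.08 and 0.096 m and height (world z) of tin_red between 0.026 and 0.035 m and angle between each of tin_red, tin_green, tin_yellow, tin_black, tin_white's own z axis and vertical below 0.12 rad and linear speed of each of tin_red, tin_green, tin_yellow, tin_black, tin_white below 0.02 m/s and horizontal distance between tin_green and carousel between 0.08 and 0.096 m and height (world z) of tin_green between 0.026 and 0.035 m and horizontal distance between tin_yellow and carousel between 0.08 and 0.096 m and height (world z) of tin_yellow between 0.026 and 0.035 m and horizontal distance between tin_black and carousel between 0.08 and 0.096 m and height (world z) of tin_black between 0.026 and 0.035 m and horizontal distance between tin_white and carousel between 0.08 and 0.096 m and height (world z) of tin_white between 0.026 and 0.035 m); the robot touches nothing.
It fails at once if the arm or fingers touch a tin (contact force between any of the fingers, the arm and tin_red above 1 N or contact force between any of the fingers, the arm and tin_green above 1 N or contact force between any of the fingers, the arm and tin_yellow above 1 N or contact force between any of the fingers, the arm and tin_black above 1 N or contact force between any of the fingers, the arm and tin_white above 1 N).
It fails at once if a tin is lifted or tipped (height (world z) of any of tin_red, tin_green, tin_yellow, tin_black, tin_white above 0.042 m or angle between any of tin_red, tin_green, tin_yellow, tin_black, tin_white's own z axis and vertical above 0.35 rad).
It fails at once if the carousel is flung round (a tin travels faster than 0.4 m/s) (linear speed of any of tin_red, tin_green, tin_yellow, tin_black, tin_white above 0.4 m/s).
It fails at once if another thing on the counter is shifted by more than 20 mm (distance of any of remote, tumbler, mug, soap from where it was at the start of the episode above 0.02 m).
It also fails if it takes over 51 s, if anything falls off the work surface, if the arm or the gripper's body presses on something with over 40 N, if the wrist force passes 120 N, or if a joint passes its speed limit or range.

### The arm

A 6-joint arm with a two-finger parallel gripper is mounted at the origin on the work surface. World frame = base frame: x ahead of the robot, y to its left, z up, the work surface at z = 0. Lengths are in m, angles in degrees, forces in N, time in s.
With the tool pointing down it reaches from about 0.325 to 0.775 m from the base axis. Payload 5.5 kg.
Tool frame: the origin (TCP) lies midway between the tips of the shut fingers; the grasp point (between the pads) lies 19 mm behind it; z points along the fingers, y is the line along which they close (so a half turn about z gives the same grasp; the last joint's range is limited). The gripper opens to 88 mm and grips with 3 to 60 N. Pads are 20 mm wide; open, the fingers measure 115 mm over their backs; the gripper's body (75 mm by 178 mm) begins 61 mm behind the grasp point.
Start: joints at [69.345, 5.22, 70.514, -0, 104.267, -3.249], TCP at [0.179, 0.573, 0.223] pointing down, gripper open.
Joint ranges: [-164.24, 164.24], [-49.07, 125.15], [9.68, 141.18], [-86.29, 266.29], [3.28, 154.24], [-151.56, 151.56]. Speed limits (degrees/s): [147.25, 147.25, 172.46, 180, 180, 180].

### API

Orientations are given as a 3x3 rotation matrix whose columns are the frame's x, y, z axes.
In Python, from station import arm, viewer gives the robot as it stands.
- The arm moves only by the tool drive_tool, never from a script. Its argument "steps" is a list of rows, each a list of 7 numbers: the shift along the world's x, y, z in cm, then the turn, a rotation vector about the world's x, y, z in rad, then the opening, from 0 (shut) to 1 (fully open). A call has 1 to 8 rows; each row shifts and turns the commanded pose from where the row before left it; what a row does not reach is not made up. A row lasts 1/12 s, in which the tool goes at most 41.7 mm and 7.16 degrees, less where a joint would pass 70% of its speed; a pose out of reach is approached as far as the arm can. A call with a gripper value outside its range is refused whole. The fingers move at their own pace and stop on an object; the grip force is fixed at half the most. Time passes only in rows, so rows that do not move let the fingers close. It gives the time, the measured TCP pose, the force, the opening and the grip force at its end, in the units of the state.
- arm.observe(): the state, without advancing time (a new reading comes with each control period).
- viewer.snapshot(name): name is "scene" or "top" or "wrist"; returns a dict with "image" (384x512x3 uint8, blue, green, red), "K" (3x3 intrinsics, pixels), "R" (3x3) and "t" (3): a world point X has camera coordinates R X + t; the wrist camera has in their place "hand_eye" (4x4, takes a point from camera to tool coordinates, whose origin is the TCP and whose axes are the flange's). Camera axes: x right, y down, z forward; pixel columns grow to the right and rows downward; lengths in m; the calibration is good to about 2 mm. The wrist camera is an equidistant fisheye: a pixel r from the principal point sees the ray r / f radians off the axis. A picture is of the moment at which its call begins: read the wrist's pose just before it. There is no depth.
- arm.hand_in(): hands the job in; it is judged then, once.
The state is a dict: "time_s": time; "joint_positions": joint angles; "joint_vel": joint speeds; "joint_efforts": joint torques, N m; "tcp_pos": TCP position; "ee_rot": TCP orientation; "ft_force": force on the tool from outside, world axes, zero at the start; "wrist_torque": the same for the moment, N m; "width": finger opening in m; "grasp_force": force on a finger pad.
Only numpy, scipy, OpenCV 4.12 (cv2) and the standard library are available. Lean on these libraries where they do the work, as an engineer would, in place of code of your own. Each camera call takes 0.05 s, during which the arm holds its last target. There are 200 camera calls.

## Working session

There is one attempt and no reset: what is moved stays moved. The work goes in short steps, Python scripts to look and compute and a tool call to move; the robot and the scene stay as the last step left them, time stands still between calls to the robot, and variables do not carry over. Pictures are saved under pics/ and viewed, at most 10 in all, crops included, and the job is handed in when it is done.

Besides the shell and the picture viewer there is one more tool, called after "Call:" in YAML: its name, and indented under it one key for each argument. drive_tool: Moves the arm, as the interface text tells. Its arguments: {"type":"object","properties":{"steps":{"type":"array"}},"required":["steps"]}

```bash
mkdir -p pics; cat > h.py <<'E'
import numpy as np, cv2, pickle
from station import arm, viewer
def snap(n,f):
    s=viewer.snapshot(n); cv2.imwrite(f'pics/{f}.png',s['image']); pickle.dump(s,open(f'pics/{f}.pkl','wb')); return s
def px2w(s,u,v,z):
    K,R,t=[np.array(s[k]) for k in('K','R','t')]
    d=R.T@np.linalg.solve(K,[u,v,1]); c=-R.T@t
    return c+d*(z-c[2])/d[2]
def w2px(s,X):
    K,R,t=[np.array(s[k]) for k in('K','R','t')]
    p=K@(R@np.array(X)+t); return p[:2]/p[2]
E
python3 - <<'E'
from h import *
a=snap('top','top0');b=snap('scene','scene0')
print(arm.observe())
for s in(a,b): print(-np.array(s['R']).T@s['t'])
cv2.imwrite('pics/both.png',cv2.resize(a['image'],(800,600),interpolation=cv2.INTER_CUBIC))
E
```

```text
{'time_s': 0.1, 'joint_positions': array([ 6.93473169e+01,  5.25849074e+00,  7.05751223e+01, -1.57271990e-05,
        1.04267679e+02, -3.24961877e+00]), 'joint_vel': array([-0.0088692 , -0.1030862 , -0.07176992,  0.05282194, -0.00075164,
        0.00925319]), 'joint_efforts': array([ 1.98399102e-03, -4.47853017e+01, -4.07570565e+01,  6.99101505e-02,
        2.83755187e-02, -1.04901496e-04]), 'tcp_pos': array([0.1793696 , 0.57227437, 0.22162174]), 'ee_rot': array([[-9.54224282e-01,  2.99091341e-01, -6.23287975e-04],
       [ 2.99091974e-01,  9.54222853e-01, -1.65436673e-03],
       [ 9.99488644e-05, -1.76505734e-03, -9.99998437e-01]]), 'ft_force': array([-0.15499075, -0.38345879, -0.18273209]), 'wrist_torque': array([-0.00543428,  0.03554448,  0.00527409]), 'grasp_force': 0.0, 'width': 0.08784213598768656}
[0.37579621 0.02467471 1.33512222]
[ 1.20063074 -0.38947937  1.0742237 ]
```

View pics/both.png

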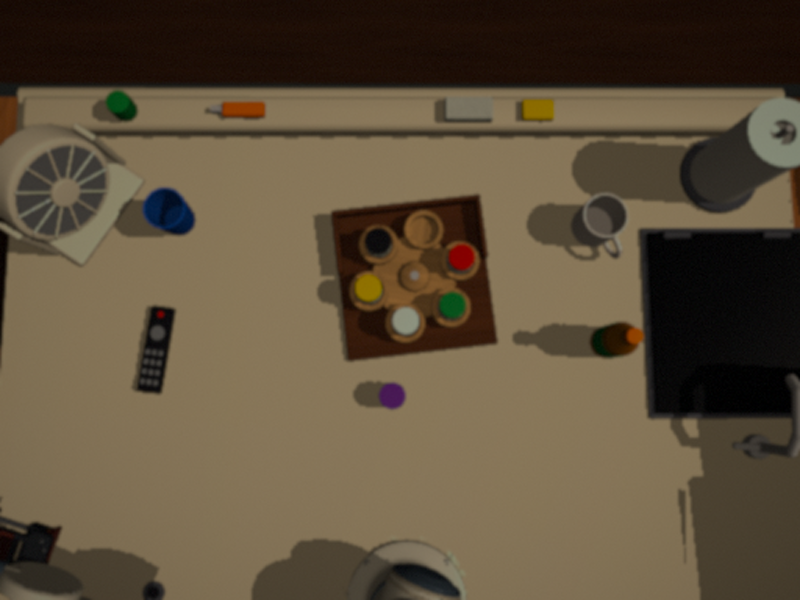

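View pics/scene0.png

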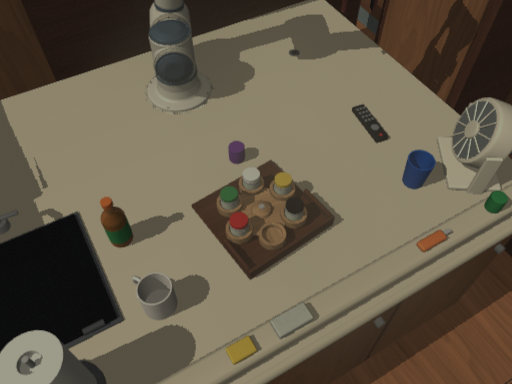

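```bash
python3 - <<'E'
from h import *
s=pickle.load(open('pics/top0.pkl','rb'))
g=lambda u,v,z:px2w(s,(u+.5)*.64-.5,(v+.5)*.64-.5,z)
L={k:g(*p,.082) for k,p in dict(red=(461,258),black=(378,241),yellow=(368,289),white=(405,321),green=(452,306)).items()}
P=np.array([L[k][:2] for k in L])
A=np.c_[2*P,np.ones(5)]; x=np.linalg.lstsq(A,(P**2).sum(1),rcond=None)[0]; c=x[:2]; print('c',c,'r',np.sqrt(x[2]+c@c))
for k in L: d=L[k][:2]-c; print(k,L[k].round(3),np.degrees(np.arctan2(d[1],d[0])).round(1))
C=[g(348,360,.012),g(497,342,.012),g(333,211,.04),g(479,197,.04)]
print(np.round(C,3)); print('hub',g(414,275,.046))
f=C[0]-C[1];print('rack left edge yaw', np.degrees(np.arctan2(f[1],f[0]))-90)
f=C[2]-C[3];print('back', np.degrees(np.arctan2(f[1],f[0]))-90)
print('purple',g(392,396,.05),'base from top',)
im=cv2.resize(s['image'][110:250,190:340],None,fx=4,fy=4,interpolation=cv2.INTER_CUBIC); cv2.imwrite('pics/c.png',cv2.convertScaleAbs(im,alpha=1.6))
E
```

```text
c [ 0.57895043 -0.01780408] r 0.08737025012598831
red [ 0.606 -0.1    0.082] -71.7
black [0.637 0.047 0.082] 48.2
yellow [0.551 0.065 0.082] 108.7
white [ 0.494 -0.     0.082] 168.3
green [ 0.52  -0.083  0.082] -131.9
[[ 0.429  0.104  0.012]
 [ 0.461 -0.172  0.012]
 [ 0.703  0.131  0.04 ]
 [ 0.729 -0.14   0.04 ]]
hub [ 0.58150391 -0.01766245  0.046     ]
rack left edge yaw 6.678844162194963
back 5.586312037570849
purple [0.36294249 0.02303588 0.05      ] base from top
```

View pics/c.png

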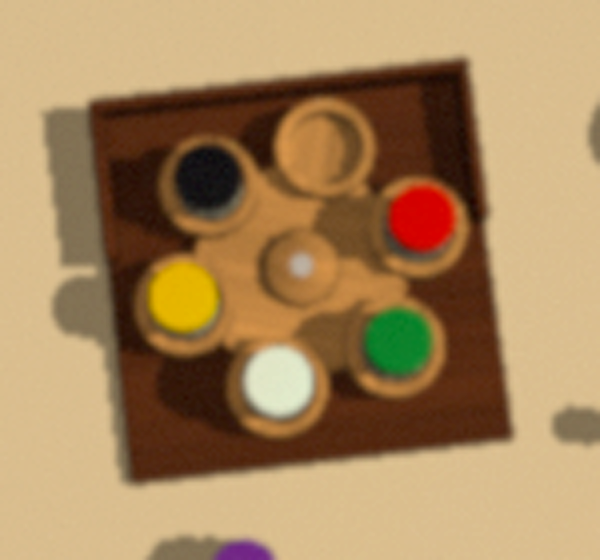

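The top view gives the rack yaw as about 6°, so its open front faces 186°. The carousel centre is near (0.580, -0.018) and the red tin is at -72°. I need a clockwise turn of about 102°, with the shut fingertips in the red/green notch at 258°.

Call:
drive_tool:
  steps:
    - [1.9, -3.5, 0, 0, 0, 0, 0]
    - [1.9, -3.5, 0, 0, 0, 0, 0]
    - [1.9, -3.5, 0, 0, 0, 0, 0]
    - [1.9, -3.5, 0, 0, 0, 0, 0]
    - [1.9, -3.5, 0, 0, 0, 0, 0]
    - [1.9, -3.5, 0, 0, 0, 0, 0]
    - [1.9, -3.5, 0, 0, 0, 0, 0]
    - [1.9, -3.5, 0, 0, 0, 0, 0]

```text
time_s: 0.77
tcp_pos: [0.3317, 0.2907, 0.2222]
ee_rot: [[-0.954, 0.299, -0.0], [0.299, 0.954, -0.0], [0.0, -0.0, -1.0]]
ft_force: [0.9, 0.4, 0.0]
width: 0.038
grasp_force: 0.0
```

Call:
drive_tool:
  steps:
    - [1.9, -3.5, 0, 0, 0, 0, 0]
    - [1.9, -3.5, 0, 0, 0, 0, 0]
    - [1.9, -3.5, 0, 0, 0, 0, 0]
    - [1.9, -3.5, 0, 0, 0, 0, 0]
    - [1.9, -3.5, 0, 0, 0, 0, 0]
    - [1.9, -3.5, 0, 0, 0, 0, 0]
    - [1.9, -3.5, 0, 0, 0, 0, 0]
    - [1.9, -3.5, 0, 0, 0, 0, 0]

```text
time_s: 1.43
tcp_pos: [0.4839, 0.0105, 0.2224]
ee_rot: [[-0.954, 0.299, -0.0], [0.299, 0.954, 0.0], [0.0, 0.0, -1.0]]
ft_force: [0.9, 0.5, -0.0]
width: 0.0003
grasp_force: 0.0
```

Call:
drive_tool:
  steps:
    - [1.8, -3.5, 0, 0, 0, 0, 0]
    - [1.8, -3.5, 0, 0, 0, 0, 0]
    - [1.8, -3.5, 0, 0, 0, 0, 0]
    - [1.7, -3.5, 0, 0, 0, 0, 0]
    - [0, -0.75, -3, 0, 0, 0, 0]
    - [0, 0, -4, 0, 0, 0, 0]
    - [0, 0, -3.5, 0, 0, 0, 0]
    - [0, 0, -2, 0, 0, 0, 0]

```text
time_s: 2.1
tcp_pos: [0.5524, -0.1349, 0.092]
ee_rot: [[-0.954, 0.3, -0.007], [0.3, 0.954, 0.002], [0.007, 0.0, -1.0]]
ft_force: [-0.4, -0.2, -0.9]
width: 0.0005
grasp_force: 0.0
```

```bash
python3 - <<'E'
from h import *
o=arm.observe();print(o['tcp_pos'])
a=snap('wrist','w1')['image'];b=snap('scene','s1')['image'][110:260,150:350]
b=cv2.resize(b,(512,384),interpolation=cv2.INTER_CUBIC)
cv2.imwrite('pics/m1.png',cv2.convertScaleAbs(cv2.resize(np.hstack([a,b]),(800,300),interpolation=cv2.INTER_AREA),alpha=1.4))
E
```

```text
[ 0.55235439 -0.13487865  0.09195334]
```

View pics/m1.png

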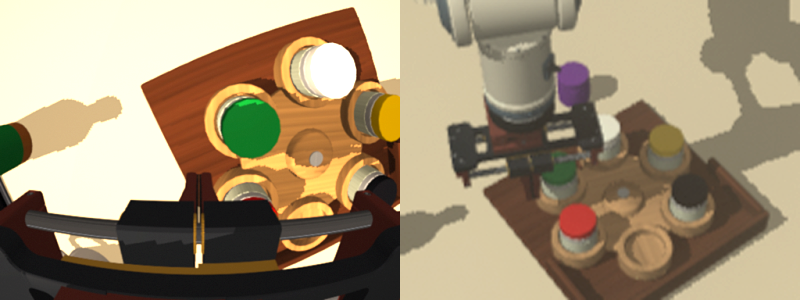

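The wrist view shows the shut fingertips outside the rim, between the green and red tins. Going down into the notch.

Call:
drive_tool:
  steps:
    - [0.2, -0.1, -2, 0, 0, 0, 0]
    - [0, 0, -2, 0, 0, 0, 0]
    - [0, 0, -1.5, 0, 0, 0, 0]
    - [0, 0, -0.8, 0, 0, 0, 0]
    - [0, 0, 0, 0, 0, 0, 0]

```text
time_s: 2.62
tcp_pos: [0.5561, -0.1357, 0.0341]
ee_rot: [[-0.954, 0.299, -0.001], [0.299, 0.954, 0.0], [0.002, -0.0, -1.0]]
ft_force: [0.4, 0.1, 0.3]
width: 0.0004
grasp_force: 0.0
```

```bash
python3 - <<'E'
import numpy as np
c=np.array([.580,-.0178])
for a in range(256,140,-4):
    p=c+.114*np.array([np.cos(np.radians(a)),np.sin(np.radians(a))]); q=c+.114*np.array([np.cos(np.radians(a-4)),np.sin(np.radians(a-4))])
    print(a,p.round(4),((q-p)*100).round(2))
E
```

```text
256 [ 0.5524 -0.1284] [-0.76  0.22]
252 [ 0.5448 -0.1262] [-0.75  0.27]
248 [ 0.5373 -0.1235] [-0.73  0.32]
244 [ 0.53   -0.1203] [-0.7   0.37]
240 [ 0.523  -0.1165] [-0.67  0.42]
236 [ 0.5163 -0.1123] [-0.64  0.47]
232 [ 0.5098 -0.1076] [-0.61  0.51]
228 [ 0.5037 -0.1025] [-0.57  0.55]
224 [ 0.498 -0.097] [-0.53  0.59]
220 [ 0.4927 -0.0911] [-0.49  0.63]
216 [ 0.4878 -0.0848] [-0.44  0.66]
212 [ 0.4833 -0.0782] [-0.4   0.69]
208 [ 0.4793 -0.0713] [-0.35  0.72]
204 [ 0.4759 -0.0642] [-0.3   0.74]
200 [ 0.4729 -0.0568] [-0.25  0.76]
196 [ 0.4704 -0.0492] [-0.19  0.77]
192 [ 0.4685 -0.0415] [-0.14  0.78]
188 [ 0.4671 -0.0337] [-0.08  0.79]
184 [ 0.4663 -0.0258] [-0.03  0.8 ]
180 [ 0.466  -0.0178] [0.03 0.8 ]
176 [ 0.4663 -0.0098] [0.08 0.79]
172 [ 0.4671 -0.0019] [0.14 0.78]
168 [0.4685 0.0059] [0.19 0.77]
164 [0.4704 0.0136] [0.25 0.76]
160 [0.4729 0.0212] [0.3  0.74]
156 [0.4759 0.0286] [0.35 0.72]
152 [0.4793 0.0357] [0.4  0.69]
148 [0.4833 0.0426] [0.44 0.66]
144 [0.4878 0.0492] [0.49 0.63]
```

Call:
drive_tool:
  steps:
    - [-0.2, 0.4, -0.4, 0, 0, 0, 0]
    - [-0.2, 0.35, 0, 0, 0, 0, 0]
    - [-0.38, 0.11, 0, 0, 0, 0, 0]
    - [-0.38, 0.11, 0, 0, 0, 0, 0]
    - [-0.38, 0.14, 0, 0, 0, 0, 0]
    - [-0.37, 0.13, 0, 0, 0, 0, 0]
    - [-0.73, 0.32, 0, 0, 0, 0, 0]
    - [-0.7, 0.37, 0, 0, 0, 0, 0]

```text
time_s: 3.28
tcp_pos: [0.5225, -0.1166, 0.0308]
ee_rot: [[-0.954, 0.299, 0.0], [0.299, 0.954, -0.0], [-0.0, -0.0, -1.0]]
ft_force: [0.6, -0.7, -1.3]
width: 0.0008
grasp_force: 0.4
```

Call:
drive_tool:
  steps:
    - [-0.67, 0.42, 0, 0, 0, 0, 0]
    - [-0.64, 0.47, 0, 0, 0, 0, 0]
    - [-0.61, 0.51, 0, 0, 0, 0, 0]
    - [-0.57, 0.55, 0, 0, 0, 0, 0]
    - [-0.53, 0.59, 0, 0, 0, 0, 0]
    - [-0.25, 0.31, 0, 0, 0, 0, 0]
    - [-0.24, 0.32, 0, 0, 0, 0, 0]
    - [0, 0, 0, 0, 0, 0, 0]

```text
time_s: 3.95
tcp_pos: [0.4876, -0.0842, 0.0306]
ee_rot: [[-0.954, 0.299, -0.0], [0.299, 0.954, 0.0], [0.0, 0.0, -1.0]]
ft_force: [-0.5, 0.4, 0.1]
width: 0.0006
grasp_force: 0.0
```

```bash
python3 - <<'E'
from h import *
o=arm.observe();print(o['tcp_pos'],o['ft_force'])
a=snap('wrist','w2')['image'];b=snap('scene','s2')['image'][110:260,150:350]
b=cv2.resize(b,(512,384),interpolation=cv2.INTER_CUBIC)
cv2.imwrite('pics/m2.png',cv2.convertScaleAbs(cv2.resize(np.hstack([a,b]),(800,300),interpolation=cv2.INTER_AREA),alpha=1.2))
E
```

```text
[ 0.48756416 -0.0841977   0.03057937] [-0.46446544  0.43347805  0.13138533]
```

View pics/m2.png

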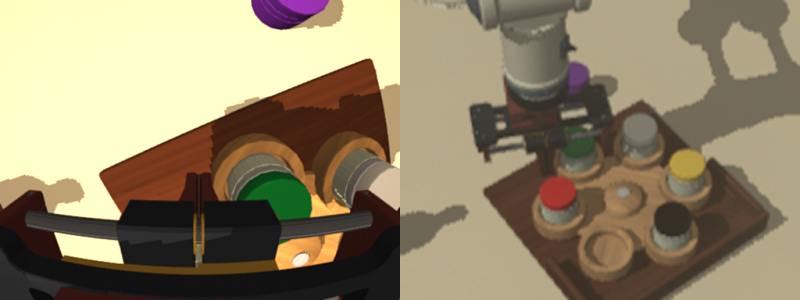

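The carousel turns as planned: in the scene view the red tin is moving towards the front and all tins are upright. I'll continue the arc.

Call:
drive_tool:
  steps:
    - [-0.22, 0.33, 0, 0, 0, 0, 0]
    - [-0.22, 0.33, 0, 0, 0, 0, 0]
    - [-0.4, 0.69, 0, 0, 0, 0, 0]
    - [-0.35, 0.72, 0, 0, 0, 0, 0]
    - [-0.3, 0.74, 0, 0, 0, 0, 0]
    - [-0.25, 0.76, 0, 0, 0, 0, 0]
    - [-0.19, 0.77, 0, 0, 0, 0, 0]
    - [-0.14, 0.78, 0, 0, 0, 0, 0]

```text
time_s: 4.72
tcp_pos: [0.467, -0.0328, 0.0307]
ee_rot: [[-0.954, 0.299, 0.0], [0.299, 0.954, -0.0], [-0.0, 0.0, -1.0]]
ft_force: [0.2, -0.7, -0.2]
width: 0.0006
grasp_force: 0.5
```

Call:
drive_tool:
  steps:
    - [-0.08, 0.79, 0, 0, 0, 0, 0]
    - [-0.03, 0.8, 0, 0, 0, 0, 0]
    - [0.03, 0.8, 0, 0, 0, 0, 0]
    - [0.08, 0.79, 0, 0, 0, 0, 0]
    - [0.14, 0.78, 0, 0, 0, 0, 0]
    - [0.1, 0.39, 0, 0, 0, 0, 0]
    - [0.1, 0.38, 0, 0, 0, 0, 0]
    - [0.12, 0.38, 0, 0, 0, 0, 0]

```text
time_s: 5.38
tcp_pos: [0.472, 0.0177, 0.0306]
ee_rot: [[-0.954, 0.299, -0.0], [0.299, 0.954, -0.0], [0.0, -0.0, -1.0]]
ft_force: [-0.7, -1.1, -0.9]
width: 0.0002
grasp_force: 0.4
```

Call:
drive_tool:
  steps:
    - [0.12, 0.38, 0, 0, 0, 0, 0]
    - [0.15, 0.37, 0, 0, 0, 0, 0]
    - [0.1, 0.2, 0, 0, 0, 0, 0]
    - [0, 0, 0, 0, 0, 0, 0]

```text
time_s: 5.72
tcp_pos: [0.4758, 0.0273, 0.0306]
ee_rot: [[-0.954, 0.299, 0.0], [0.299, 0.954, 0.0], [-0.0, 0.0, -1.0]]
ft_force: [-0.1, 0.2, 0.8]
width: 0.0004
grasp_force: 0.0
```

```bash
python3 - <<'E'
from h import *
o=arm.observe();print(o['tcp_pos'],o['ft_force'])
s=snap('scene','s3');im=s['image']
for X in([.58,-.0178,.046],[.4925,-.027,.082],[.434,.1,.012],[.461,-.173,.012]): print(w2px(s,X).round(1))
def red(im):
    i=im.astype(int);m=((i[...,2]>90)&(i[...,1]<60)&(i[...,0]<60)).astype(np.uint8)
    n,_,st,c=cv2.connectedComponentsWithStats(m);return [(st[k,4],c[k].round(1),px2w(s,*c[k],.082).round(4)) for k in range(1,n) if st[k,4]>15]
print(red(im))
cv2.imwrite('pics/m3.png',cv2.convertScaleAbs(cv2.resize(im[110:290,150:390],(800,600),interpolation=cv2.INTER_CUBIC),alpha=1.2))
E
```

```text
[0.47584513 0.02728524 0.03063437] [-0.05819575  0.16001547  0.81425335]
[260.5 205.7]
[241.4 176.5]
[269.9 161.3]
[190.3 205.1]
[(np.int32(198), array([238.7, 179.9]), array([ 0.4994, -0.0389,  0.082 ]))]
```

View pics/m3.png

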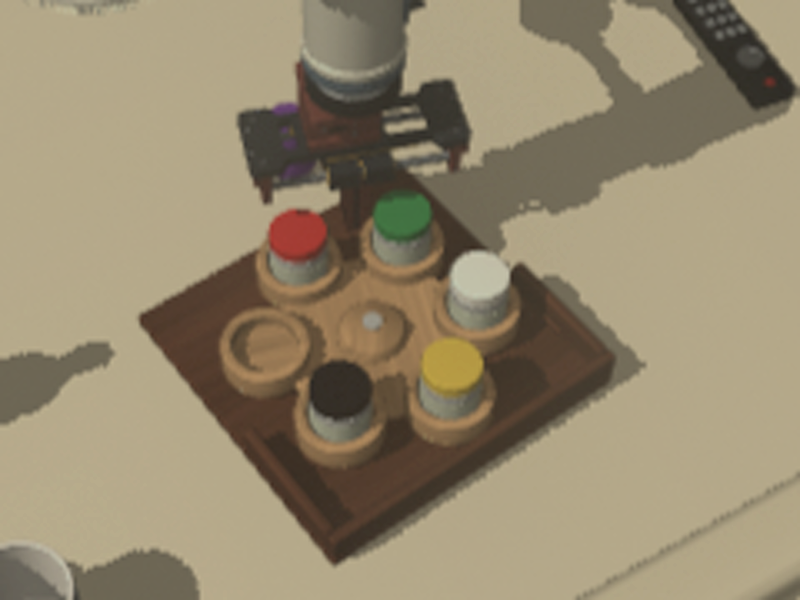

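Red is at about 194°, and centred would be 186°. I'll push about 7.5° more, gently.

Call:
drive_tool:
  steps:
    - [0.1, 0.2, 0, 0, 0, 0, 0]
    - [0.15, 0.3, 0, 0, 0, 0, 0]
    - [0.15, 0.3, 0, 0, 0, 0, 0]
    - [0.12, 0.25, 0, 0, 0, 0, 0]
    - [0.1, 0.2, 0, 0, 0, 0, 0]
    - [0.05, 0.1, 0, 0, 0, 0, 0]
    - [0, 0, 0, 0, 0, 0, 0]

```text
time_s: 6.35
tcp_pos: [0.4824, 0.0407, 0.0306]
ee_rot: [[-0.954, 0.299, 0.0], [0.299, 0.954, 0.0], [0.0, 0.0, -1.0]]
ft_force: [-0.6, -0.6, -1.0]
width: 0.0004
grasp_force: 0.1
```

```bash
python3 - <<'E'
from h import *
print(arm.observe()['tcp_pos'])
s=snap('scene','s4');i=s['image'].astype(int);m=((i[...,2]>90)&(i[...,1]<60)&(i[...,0]<60)).astype(np.uint8)
n,_,st,c=cv2.connectedComponentsWithStats(m)
for k in range(1,n):
    if st[k,4]>50:
        p=px2w(s,*c[k],.082);print(st[k,4],p,np.degrees(np.arctan2(p[1]+.0178,p[0]-.58))%360)
E
```

```text
[0.48241998 0.04072292 0.03061613]
186 [ 0.49807298 -0.02876796  0.082     ] 187.62512084825008
```

Call:
drive_tool:
  steps:
    - [-0.3, -0.5, 0, 0, 0, 0, 0]
    - [-0.4, -0.3, 0, 0, 0, 0, 0]
    - [0, 0, 2, 0, 0, 0, 0]
    - [0, 0, 4, 0, 0, 0, 0]
    - [0, 0, 4, 0, 0, 0, 0]
    - [0, 0, 4, 0, 0, 0, 0]
    - [0, 0, 4, 0, 0, 0, 0]
    - [-1, 3.5, 1, 0, 0, 0, 0]

```text
time_s: 7.07
tcp_pos: [0.4676, 0.0634, 0.228]
ee_rot: [[-0.952, 0.305, 0.011], [0.305, 0.952, -0.002], [-0.011, 0.001, -1.0]]
ft_force: [0.6, -0.3, 0.4]
width: 0.0005
grasp_force: 0.0
```

Call:
drive_tool:
  steps:
    - [-1, 3.5, 0, 0, 0, 0, 0]
    - [-1, 3.5, 0, 0, 0, 0, 0]
    - [-1, 3.5, 0, 0, 0, 0, 0]
    - [-1, 3.5, 0, 0, 0, 0, 0]
    - [-1, 3.5, 0, 0, 0, 0, 0]
    - [-1, 3.5, 0, 0, 0, 0, 0]
    - [-1, 3.5, 0, 0, 0, 0, 0]
    - [0, 0, 0, 0, 0, 0, 0]

```text
time_s: 7.73
tcp_pos: [0.3929, 0.3166, 0.2201]
ee_rot: [[-0.956, 0.294, -0.002], [0.294, 0.956, 0.002], [0.002, 0.001, -1.0]]
ft_force: [0.6, 1.3, -0.3]
width: 0.0003
grasp_force: 0.0
```

```bash
python3 - <<'E'
from h import *
o=arm.observe();print(o['tcp_pos'])
s=snap('top','t5');i=s['image'].astype(int);m=((i[...,2]>90)&(i[...,1]<60)&(i[...,0]<60)).astype(np.uint8)
n,_,st,c=cv2.connectedComponentsWithStats(m)
for k in range(1,n):
    if st[k,4]>30:
        p=px2w(s,*c[k],.082);d=p[:2]-[.58,-.0178];t=np.radians(6);print(st[k,4],p,'rack xy',d@[np.cos(t),np.sin(t)],d@[-np.sin(t),np.cos(t)])
im=cv2.resize(s['image'][90:270,170:410],(800,600),interpolation=cv2.INTER_CUBIC); cv2.imwrite('pics/c5.png',cv2.convertScaleAbs(im,alpha=1.6))
E
```

```text
[0.39288166 0.31658595 0.22014215]
85 [0.8736683  0.71531436 0.082     ] rack xy 0.36869087153563446 0.6984015865382799
131 [0.87771766 0.30144176 0.082     ] rack xy 0.32945658685404805 0.28637295374669813
33 [ 0.68432792 -0.70824911  0.082     ] rack xy 0.0315848148929388 -0.6975719903311834
246 [ 0.49353933 -0.02823371  0.082     ] rack xy -0.08707764556000533 -0.0013389537932935712
```

View pics/c5.png

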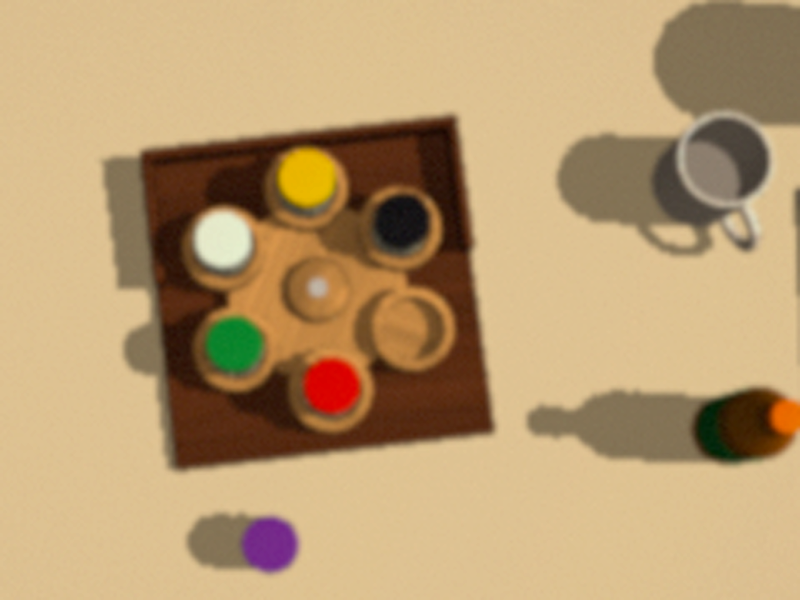

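The red tin, at crop pixel (331, 386), is in the middle of the open front, about 1 mm off the centre line. All five tins are in their cups, and the hand is clear of the rack.

```bash
python3 -c "
from station import arm
print(arm.hand_in())"
```

```text
the job is handed in; nothing more can be done
None
```

I turned the carousel about 102° clockwise by its rim and handed the job in: the red-lidded tin measures about 1 mm off the centre line of the rack's open front, all five tins look upright in their cups, and the hand is clear (the hand-in gave no verdict).

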